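Torch test carousel: index, load, index

ROBOT

A 6-joint arm with a two-finger parallel gripper is mounted at the origin on a cart in front of the work surface, level with it; the furniture and walls round the work are solid. World frame = base frame: x ahead of the robot, y to its left, z up, the work surface at z = 0. Lengths are in m, angles in rad, forces in N, time in s.
With the tool pointing down it reaches from about 0.375 to 0.9 m from the base axis. Payload 3.1 kg.
Tool frame: the origin (TCP) lies on the centre line of the jaws, within the pads' length; the fingertips stand 8 mm ahead of it and the grasp point (between the pads) lies 11 mm behind it; z points along the fingers, y is the line along which they close (so a half turn about z gives the same grasp; the last joint's range is limited). The gripper opens to 85 mm and grips with 20 to 120 N. Pads are 22 mm wide; open, the fingers measure 114 mm over their backs; the gripper's body (76 mm by 85 mm) begins 54 mm behind the grasp point. The pads swing forward as they close: fully open they stand 13 mm farther back than shut.
Start: joints at [1.169, 0.527, 1.433, -0, 1.181, -0.178], TCP at [0.138, 0.61, 0.239] pointing down, gripper open.
Joint ranges: [-3.08, 3.08], [-0.75, 2.2], [0.22, 2.44], [-1.43, 4.57], [0, 2.65], [-2.85, 2.85]. Speed limits (rad/s): [2.79, 2.79, 3.14, 3.14, 3.14, 3.14].

INTERFACE

Orientations are given as a unit quaternion [x, y, z, w].
In Python, from station import * gives the robot as it stands.
- The arm moves only by the tool play_rows, never from a script. Its argument "rows" is a list of rows, each a list of 3 entries, a list of its own where there are three numbers: the turn, a rotation vector about the tool's x, y, z in degrees, then the shift along the tool's x, y, z in mm, then the closure, from 0 (fully open) to 1 (shut). In form: [[[ax, ay, az], [dx, dy, dz], jaw], ...]. A call has 1 to 12 rows; each row shifts and turns the commanded pose from where the row before left it, along the tool's axes as they then stand; what a row does not reach is not made up. A row lasts 1/12 s, in which the tool goes at most 41.7 mm and 7.16 degrees, less where a joint would pass 70% of its speed; a pose out of reach is approached as far as the arm can. A call with a gripper value outside its range is refused whole. The fingers move at their own pace and stop on an object; "grip_force" is the grip in N (left out, the last holds). Time passes only in rows, so rows that do not move let the fingers close. It gives the time, the measured TCP pose, the force, the opening and the grip force at its end, in the units of the state.
- sense(): the state, without advancing time (a new reading comes with each control period).
- snapshot(name): name is "scene" or "top" or "wrist"; returns (picture, depth): 384x512x3 uint8, red, green, blue; 384x512 float32, m along the optical axis (not along the pixel's ray), 0 where there is no reading.
- get_calibration(name): a dict with "vfov" (degrees; the focal length in pixels is half the picture's height over the tangent of half this angle, whatever the lens; pixels are square), "cx", "cy" (the principal point, pixels), "xyz" and "attitude" of the camera in the world. Camera axes: x right, y down, z forward; pixel columns grow to the right and rows downward; lengths in m; the calibration is good to about 2 mm. A picture is of the moment at which its call begins: read the wrist's pose just before it. get_calibration takes no time and is no camera call; for the wrist camera it gives the pose at the moment of the call.
- sign_off(): hands the job in; it is judged then, once.
The state is a dict: "t": time; "q": joint angles; "qd": joint speeds; "tau": joint torques, N m; "tcp_pos": TCP position; "tool_rot": TCP orientation; "force": force on the tool from outside, world axes, zero at the start; "ft_torque": the same for the moment, N m; "finger_gap": opening from 0.0 (shut) to 1.0 (fully open); "gripper_force": force on a finger pad.
Only numpy, scipy, OpenCV 4.12 (cv2) and the standard library are available. Lean on these libraries where they do the work, as an engineer would, in place of code of your own. Each camera call takes 0.05 s, during which the arm holds its last target. There are 200 camera calls.

TASK

Push the index table round one notch clockwise so that its empty blue cradle comes out from under the clear guard to the open front, and lay the torch from the bench in it, lens end up the slope towards the hub and tail down by the stop. Let go, then push the table on one more notch clockwise so that the torch rests at the test station on the left, the table settled in its detent. Leave the aerosol can, the hex key set and the sanding block where they are.

Things in the scene. Friction and masses are not known exactly. Their poses are not given: they have to be found in the camera images.
- index_base: fixed base of the index table, round green housing on a dark plate, radius 150 mm at the foot. Origin on the table's vertical axis at bench height; its -x side is the open front (turned to the robot, give or take 0.35 rad), its +y side the test station.
- guard_edge (a point): middle of the guard's front edge, underside. The clear flat roof (z 200 to 206 mm) reaches from here 200 mm along the base's +x and 174 mm to both sides, on square posts 14 mm wide at base x = -27 and 154 mm, y = -166 and 166 mm. A black light sensor 36x30 mm hangs from it to z = 174 mm at base x = 0, y = -42 mm.
- index_rotor (a joint): angle (rad) of the turning aluminium disc (radius 140 mm, top at z = 49 mm), growing clockwise seen from above. Detents pull it to rest at each 1.571. About 0: cradle on the base's -y side (start); 1.571: at the open front; 3.142: at the test station. Over the hump takes 4 to 6 N at a peg; past half way it snaps on to the next detent by itself.
- peg0 (a point): top centre of one of four orange push pegs on the disc: upright, 14 mm across, z = 49 to 100 mm, 122 mm from the axis, midway between stations, so that in each detent one stands 45 degrees to either side of the open front. Pegs 0, 1, 2, 3 follow one another clockwise; peg0 is 45 degrees ahead (clockwise) of the cradle.
- peg1 (a point): like peg0, the next peg clockwise from it
- peg2 (a point): like peg0, the next peg clockwise from peg1
- peg3 (a point): like peg0, the next peg clockwise from peg2 (45 degrees behind the cradle)
- cradle_seat (a point): where torch_mid lies when the torch is seated: 80 mm from the axis, z = 122 mm. The cradle is a blue plate 50 mm wide, rising at 30 degrees towards the hub, 34 mm below (square to the slope) the seated torch's axis. A black V saddle, 12 mm long and about 50 mm wide, stands 48 mm up and another 42 mm down the slope from here; between them both sides are free for fingers.
- cradle_head (a point): where the lens end of the seated torch lies: 57 mm up the slope from cradle_seat; the direction cradle_tail to cradle_head is the axis of the seated torch
- cradle_tail (a point): where the tail end of the seated torch lies: 57 mm down the slope from cradle_seat; 2 mm beyond it stands the stop plate. The V saddles end about 6 mm below the torch's axis; friction may keep the torch from sliding down to the stop by itself.
- torch: black aluminium torch, 113 mm long, 160 g, lying on the bench. Origin under its middle; its axis is the body's y axis, 18 mm above the origin, lens end towards -y. Lens head 36 mm across (the last 20 mm), the barrel tapers from 34 mm there to 26 mm at the tail; 30 mm at the middle.
- torch_mid (a point): middle of the torch, on its axis
- torch_head (a point): centre of the torch's lens face, on its axis, 57 mm from the middle
- torch_tail (a point): centre of the torch's tail face, on its axis, 57 mm from the middle; lying on the bench the tail dips about 5 mm below the head's centre height, because it is slimmer
- hex_fold: bystander: red fold-up hex key set, 36x95x26 mm, its long side along its y axis, lying beside the torch and roughly parallel to it; origin under its middle
- sand_block: bystander: black rubber sanding block, 42x70x30 mm, its long side along its y axis, on the torch's other side; origin under its middle
- aerosol_1: bystander: aerosol can, 66 mm across and 189 mm high, standing on the bench between the torch and the robot's front; origin under its middle

How it is judged:
By the outcome, as a careful person would: the job done as asked, in the order asked, and still so for the second after the job is handed in, with the robot touching nothing.
It also fails if it takes over 72 s, if anything falls off the work surface, if the arm or the gripper's body presses on something with over 40 N, if the wrist force passes 120 N, or if a joint passes its speed limit or range.

## Working session

There is one attempt and no reset: what is moved stays moved. The work goes in short steps, Python scripts to look and compute and a tool call to move; the robot and the scene stay as the last step left them, time stands still between calls to the robot, and variables do not carry over. Pictures are saved under pics/ and viewed, at most 14 in all, crops included, and the job is handed in when it is done.

Besides the shell and the picture viewer there is one more tool, called as a command line: name --argument value ..., lists and objects as JSON in quotes. play_rows: Moves the arm, as the interface text tells. Its arguments: {"type":"object","properties":{"rows":{"type":"array","items":{"type":"array"}},"grip_force":{"type":"number"}},"required":["rows"]}

```bash
mkdir -p pics; ls; cat > h.py <<'E'
from station import *
import numpy as np, cv2
from scipy.spatial.transform import Rotation as R
def cam(name):
    c=get_calibration(name); s=sense(); p,d=snapshot(name)
    np.savez('pics/'+name+'.npz',p=p,d=d); return p,d,c
def world(c,u,v,z):
    f=192/np.tan(np.radians(c['vfov'])/2)
    return np.array(c['xyz'])+ R_(c)@np.array([(u-c['cx'])/f*z,(v-c['cy'])/f*z,z])
def R_(c):
    a=np.array(c['attitude']); return R.from_quat(a).as_matrix() if a.size==4 else a.reshape(3,3)
E
python3 - <<'E'
from h import *
for n in ['top','scene']:
    p,d,c=cam(n); print(n,c); cv2.imwrite(f'pics/{n}1.png',cv2.resize(p[:,:,::-1],(800,600)))
print(sense())
E
```

```text
pics
top {'vfov': 44.57558695800008, 'cx': 248.05351918744083, 'cy': 191.98885001047609, 'xyz': array([ 0.40164352, -0.09086732,  1.40289102]), 'attitude': array([-0.69628667,  0.7157833 , -0.02606042,  0.04647565])}
scene {'vfov': 48.068933480661606, 'cx': 249.0194639319267, 'cy': 189.37045518081098, 'xyz': array([-0.1668819 , -0.82365389,  0.79016944]), 'attitude': array([ 0.81159481, -0.32623215,  0.17525768, -0.45185307])}
{'t': 0.1, 'q': array([ 1.16950564e+00,  5.28411190e-01,  1.43378340e+00, -3.01803614e-05,
        1.18145211e+00, -1.78509115e-01]), 'qd': array([ 0.00130864, -0.00253379, -0.00240891, -0.00146401, -0.00076834,
       -0.00224601]), 'tau': array([ 2.03659811e-04, -4.43306172e+01, -1.78586161e+01, -2.28893350e-04,
        3.90535570e-03, -7.15609502e-06]), 'tcp_pos': array([0.13781648, 0.60894982, 0.23840521]), 'tool_rot': array([ 1.11154809e-01,  9.93802573e-01, -9.88160859e-04, -2.80209542e-04]), 'force': array([ 0.15223318, -0.22013321,  0.45899618]), 'ft_torque': array([0.04109491, 0.03130069, 0.00936411]), 'gripper_force': 0.0, 'finger_gap': 0.9958829540644994}
```

View pics/top1.png

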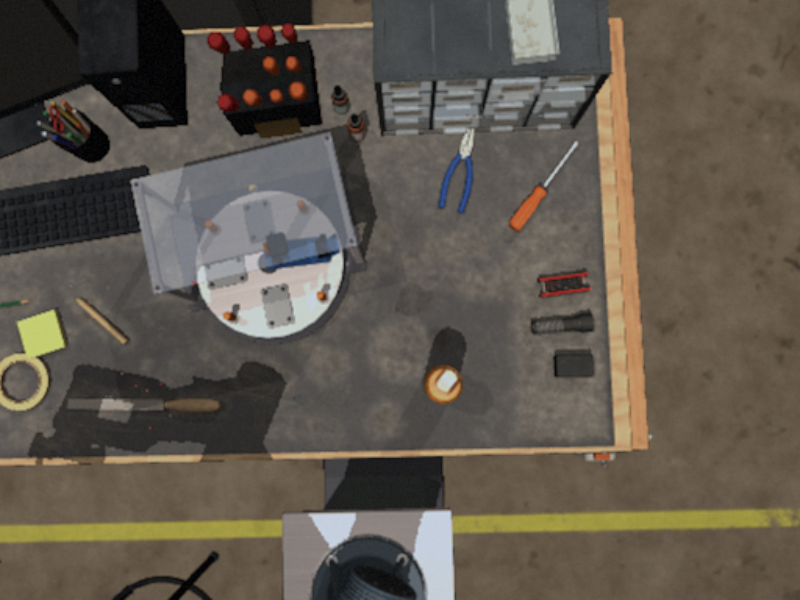

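View pics/scene1.png

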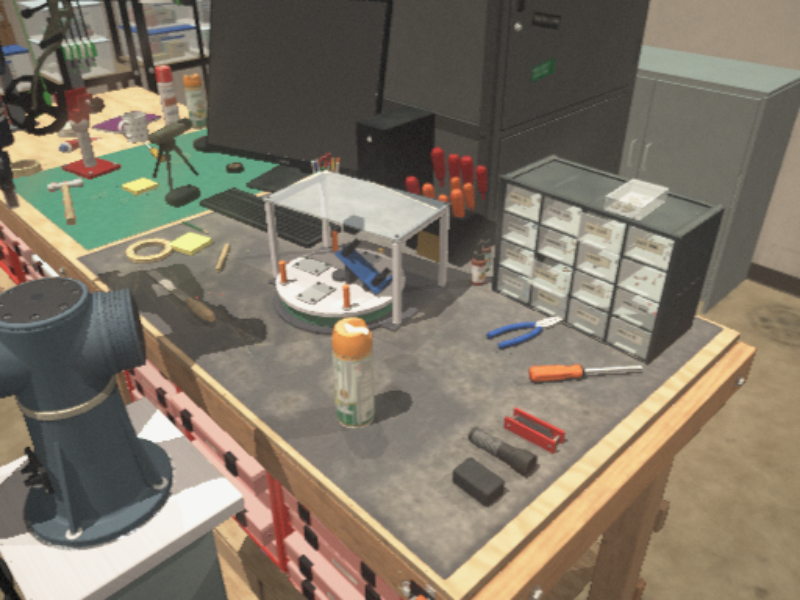

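The top view (800x600 px) shows the pegs at (230,316), (322,296), (212,225) and (302,205), with the cradle at about (300,255) under the guard. The torch runs from its tail at (533,325) to its head at (592,322). The hex set is at (564,284), the sanding block at (574,363) and the can at (443,383).

```bash
cat >> h.py <<'E'
def ray(c,u,v,zw):
    o=np.array(c['xyz']); d=world(c,u,v,1)-o; return o+d*(zw-o[2])/d[2]
E
python3 - <<'E'
from h import *
c=get_calibration('top'); k=1.5625
z=np.load('pics/top.npz'); p=z['p']; d=z['d']
for n,u,v,h in [('pegL',230,316,.1),('pegR',322,296,.1),('pegBL',212,225,.1),('pegBR',302,205,.1),('tail',533,325,.018),('head',592,322,.018),('hex',564,284,.026),('sand',574,363,.03),('can',443,383,.189),('guardFL',158,292,.206),('guardFR',355,242,.206),('edgeR',612,440,0)]:
    print(n,ray(c,u/k,v/k,h).round(3), world(c,u/k,v/k,d[int(v/k),int(u/k)]).round(3))
cr=np.hstack([cv2.resize(p[110:220,80:240],(480,330),interpolation=2)]); 
t=cv2.resize(p[165:250,325:405],(400,425),interpolation=2)
o=np.zeros((560,800,3),np.uint8); o[:330,:480]=cr[:,:480]; o[:425,480:800]=cv2.resize(t,(320,340))[:340].__class__ and np.pad(cv2.resize(t,(320,340)),((0,85),(0,0),(0,0)))
cv2.imwrite('pics/crop1.png',o[:,:,::-1])
E
```

```text
pegL [0.516 0.229 0.1  ] [0.516 0.23  0.097]
pegR [0.547 0.063 0.1  ] [0.547 0.063 0.098]
pegBL [0.683 0.262 0.1  ] [0.66  0.233 0.206]
pegBR [0.715 0.096 0.1  ] [0.69  0.082 0.203]
tail [ 0.489 -0.326  0.018] [ 0.489 -0.325  0.024]
head [ 0.492 -0.436  0.018] [ 0.491 -0.432  0.034]
hex [ 0.565 -0.386  0.026] [ 0.566 -0.388  0.015]
sand [ 0.416 -0.396  0.03 ] [ 0.416 -0.396  0.032]
can [ 0.387 -0.145  0.189] [ 0.387 -0.145  0.184]
guardFL [0.55  0.323 0.206] [0.55  0.324 0.206]
guardFR [ 0.624 -0.006  0.206] [ 0.624 -0.006  0.207]
edgeR [ 0.271 -0.466  0.   ] [ 0.271 -0.466 -0.001]
```

View pics/crop1.png

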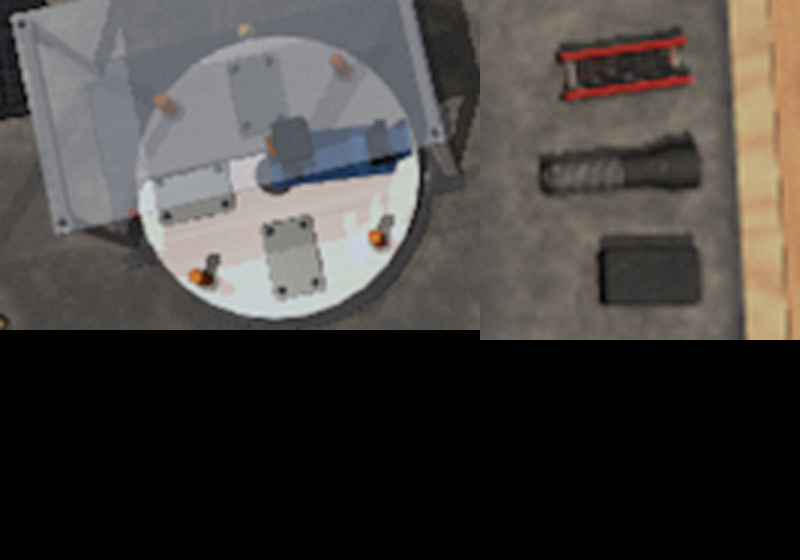

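```bash
cat >> h.py <<'E'
C=np.array([.615,.1625]); YAW=np.radians(11.2)
def bw(x,y,z,C=C,yaw=YAW):  # base mm -> world m
    c,s=np.cos(yaw),np.sin(yaw); return np.array([C[0]+(c*x-s*y)/1e3,C[1]+(s*x+c*y)/1e3,z/1e3])
def tool(yang,tilt): # tool y heading deg, tilt of tool top (deg, turned by -tilt about tool y)
    a=np.radians(yang); y=np.array([np.cos(a),np.sin(a),0]); z=np.array([0,0,-1.])
    return R.from_matrix(np.c_[np.cross(y,z),y,z])*R.from_euler('y',-tilt,degrees=True)
def go(pos,Rt):
    s=sense(); R0=R.from_quat(s['tool_rot'])
    print('turn',np.degrees((R0.inv()*Rt).as_rotvec()).round(1),'then shift mm',(Rt.inv().apply(np.array(pos)-s['tcp_pos'])*1e3).round(1),'now',s['tcp_pos'].round(4),'F',s['force'].round(1),'t',round(s['t'],2))
E
python3 - <<'E'
from h import *
Rt=tool(101.2,25); t=bw(-86,-86,68); print(t)
go(t-Rt.apply([0,0,.1]),Rt)
print(((tool(77.3,0)).inv()*R.from_quat(sense()['tool_rot'])).as_rotvec())
E
```

```text
[0.54734201 0.0614337  0.068     ]
turn [ -5.3 -24.7 -23.6] then shift mm [-195.7 -616.6  179.3] now [0.1378 0.6089 0.2384] F [ 0.2 -0.2  0.5] t 0.1
[0.00202618 0.0003384  0.00111327]
```

play_rows --rows '[[[-1.06,-4.94,-4.72],[0,0,0],0.2],[[-1.06,-4.94,-4.72],[0,0,0],0.45],[[-1.06,-4.94,-4.72],[0,0,0],0.45],[[-1.06,-4.94,-4.72],[0,0,0],0.45],[[-1.06,-4.94,-4.72],[0,0,0],0.45],[[0,0,0],[-10,-32,9],0.45],[[0,0,0],[-10,-32,9],0.45],[[0,0,0],[-10,-32,9],0.45],[[0,0,0],[-10,-32,9],0.45],[[0,0,0],[-10,-32,9],0.45],[[0,0,0],[-10,-32,9],0.45],[[0,0,0],[-10,-32,9],0.45]]'

```text
t: 1.1
tcp_pos: [0.2703, 0.4059, 0.2115]
tool_rot: [-0.096, 0.971, 0.022, 0.216]
force: [0.1, 1.0, -0.1]
finger_gap: 0.552
gripper_force: 0.0
```

play_rows --rows '[[[0,0,0],[-10,-32,9],0.45],[[0,0,0],[-10,-32,9],0.45],[[0,0,0],[-10,-32,9],0.45],[[0,0,0],[-10,-32,9],0.45],[[0,0,0],[-10,-32,9],0.45],[[0,0,0],[-10,-32,9],0.45],[[0,0,0],[-10,-32,9],0.45],[[0,0,0],[-10,-32,9],0.45],[[0,0,0],[-10,-32,9],0.45],[[0,0,0],[-10,-32,9],0.45],[[0,0,0],[-10,-32,9],0.45],[[0,0,0],[0,0,0],0.45]]'

```text
t: 2.1
tcp_pos: [0.4374, 0.1548, 0.1759]
tool_rot: [-0.094, 0.972, 0.022, 0.213]
force: [0.0, -0.5, -0.4]
finger_gap: 0.553
gripper_force: 0.0
```

```bash
python3 - <<'E'
from h import *
Rt=tool(101.2,25); t=bw(-86,-86,68)
go(t-Rt.apply([0,0,.1]),Rt);go(t,Rt);print(sense()['finger_gap'])
for n in ['wrist','top']:
    p,d,c=cam(n); cv2.imwrite(f'pics/{n}2.png',p[:,:,::-1])
E
```

```text
turn [ 0.1 -0.3 -0.2] then shift mm [ -35.7 -112.9   35.7] now [0.4374 0.1548 0.1759] F [ 0.  -0.5 -0.4] t 2.1
turn [ 0.1 -0.3 -0.2] then shift mm [ -35.7 -112.9  135.7] now [0.4374 0.1548 0.1759] F [ 0.  -0.5 -0.4] t 2.1
0.5534004773148188
```

View pics/wrist2.png

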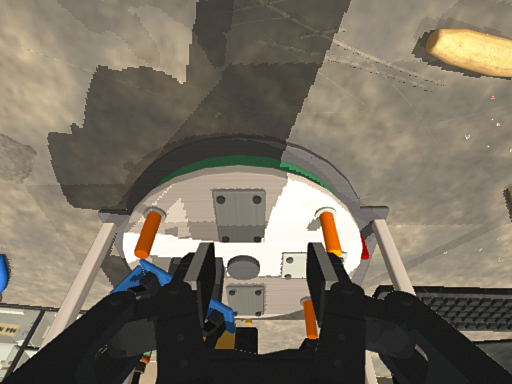

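The wrist view shows the two front pegs at about (150,235) and (330,235), with the jaws spread at the bottom. I'll carry on to cage peg0.

play_rows --rows '[[[0,0,0],[-9,-28,9],0.45],[[0,0,0],[-9,-28,9],0.45],[[0,0,0],[-9,-28,9],0.45],[[0,0,0],[-9,-28,9],0.45],[[0,0,0],[0,0,0],0.45],[[0,0,0],[0,0,15],0.45],[[0,0,0],[0,0,0],0.45]]'

```text
t: 2.78
tcp_pos: [0.5049, 0.0644, 0.1436]
tool_rot: [-0.096, 0.973, 0.024, 0.21]
force: [-0.5, 0.3, -0.2]
finger_gap: 0.556
gripper_force: 0.0
```

```bash
python3 - <<'E'
from h import *
Rt=tool(101.2,25); t=bw(-86,-86,68)
go(t,Rt)
p,d,c=cam('wrist'); cv2.imwrite('pics/wrist3.png',p[:,:,::-1])
# orange pixels in 3D
h=cv2.cvtColor(p,cv2.COLOR_RGB2HSV); m=((h[...,0]>5)&(h[...,0]<18)&(h[...,1]>200)&(h[...,2]>120)).astype(np.uint8)
n,l,st,ce=cv2.connectedComponentsWithStats(m)
for i in range(1,n):
    if st[i,4]<80: continue
    v,u=np.where((l==i)&(d>0)); P=np.array([world(c,a,b,d[b,a]) for a,b in zip(u,v)]); k=P[:,2]>.09
    print(ce[i].round(),len(P),P[:,2].min().round(3),P[:,2].max().round(3),P.mean(0).round(4),P[k].mean(0).round(4) if k.any() else '')
E
```

```text
turn [ 0.4 -0.6  0. ] then shift mm [ -5.2 -11.2  85.8] now [0.5049 0.0644 0.1436] F [-0.5  0.3 -0.2] t 2.78
[253. 227.] 906 0.052 0.101 [0.5469 0.0686 0.0809] [0.5482 0.0689 0.0967]
[483. 226.] 819 0.021 0.1 [0.5146 0.2359 0.0804] [0.5159 0.2362 0.096 ]
[255. 329.] 445 0.051 0.1 [0.7158 0.1013 0.0789] [0.7169 0.1014 0.0962]
```

play_rows --rows '[[[0,0,0],[-5,-6,12],0.45],[[0,0,0],[0,0,20],0.45],[[0,0,0],[0,0,20],0.45],[[0,0,0],[0,0,20],0.45],[[0,0,0],[0,0,12],0.45],[[0,0,0],[0,0,0],0.45]]'

```text
t: 3.33
tcp_pos: [0.5528, 0.0705, 0.0797]
tool_rot: [-0.096, 0.975, 0.02, 0.2]
force: [-0.2, -0.8, 0.2]
finger_gap: 0.548
gripper_force: 0.0
```

```bash
python3 - <<'E'
from h import *
Rt=tool(101.2,25)
go(bw(-86,-86,68),Rt)
s=sense();R0=R.from_quat(s['tool_rot'])
q=lambda ph,off:bw(-122*np.cos(np.radians(ph)),122*np.sin(np.radians(ph))+off,68)
prev=s['tcp_pos']
for ph in [-30,-15,0,15,30,45]:
    t=q(ph,16 if ph<40 else 8); print(ph,(R0.inv().apply(t-prev)*1e3).round(1)); prev=t
E
```

```text
turn [ 0.1 -1.8  0. ] then shift mm [11.4 -7.9  7.6] now [0.5528 0.0705 0.0797] F [-0.2 -0.8  0.2] t 3.33
-30 [29.2 33.1  0.2]
-15 [11.2 29.4 -4.8]
0 [ 3.8 31.6 -1.6]
15 [-3.8 31.6  1.7]
30 [-11.2  29.4   4.8]
45 [-17.8  17.2   7.7]
```

play_rows --rows '[[[0,0,0],[11,14,3],0.45],[[0,0,0],[11,15,0],0.45],[[0,0,0],[8,15,-2],0.45],[[0,0,0],[6,15,-2],0.45],[[0,0,0],[3,16,-1],0.45],[[0,0,0],[2,16,-1],0.45],[[0,0,0],[-2,16,1],0.45],[[0,0,0],[-2,16,1],0.45],[[0,0,0],[-5,15,2],0.45],[[0,0,0],[-5,14,2],0.45],[[0,0,0],[-7,12,3],0.45],[[0,0,0],[-7,6,3],0.45]]'

```text
t: 4.33
tcp_pos: [0.5131, 0.2048, 0.076]
tool_rot: [-0.095, 0.977, 0.018, 0.191]
force: [0.3, -0.4, -0.4]
finger_gap: 0.549
gripper_force: 0.0
```

play_rows --rows '[[[0,0,0],[0,0,0],0.45],[[0,0,0],[0,0,0],0.45],[[0,0,0],[0,0,0],0.45]]'

```text
t: 4.58
tcp_pos: [0.5146, 0.2043, 0.0759]
tool_rot: [-0.095, 0.977, 0.019, 0.192]
force: [0.4, 2.7, 1.4]
finger_gap: 0.548
gripper_force: 1.4
```

```bash
python3 - <<'E'
from h import *
go(bw(-86,86,68),tool(101.2,25)); print(sense()['q'].round(2))
p,d,c=cam('top');q,_,_=cam('wrist'); cv2.imwrite('pics/m4.png',np.hstack([cv2.resize(p[90:240,60:260],(400,300)),cv2.resize(q,(400,300))])[:,:,::-1])
E
```

```text
turn [-0.1 -2.8 -0.1] then shift mm [-0.7 25.5  9. ] now [0.5146 0.2043 0.0759] F [0.4 2.7 1.4] t 4.58
[ 0.17  0.65  2.02  0.09  0.09 -1.68]
```

View pics/m4.png

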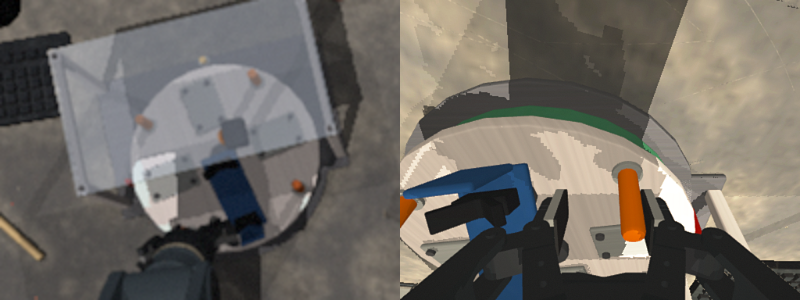

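The right half shows that peg0 has come over to the left jaw side and its leading finger is holding it back. The crop of the top view shows the cradle at (235,180), nearly at the front. I'll follow on by 25 mm to free it, then back out.

play_rows --rows '[[[0,0,0],[0,12,0],0.45],[[0,0,0],[0,12,0],0.45],[[0,0,0],[0,0,0],0.45],[[0,0,0],[0,0,0],0.45]]'

```text
t: 5.02
tcp_pos: [0.5095, 0.2273, 0.0749]
tool_rot: [-0.095, 0.977, 0.018, 0.19]
force: [0.3, -0.3, -0.6]
finger_gap: 0.552
gripper_force: 0.0
```

play_rows --rows '[[[0,0,0],[0,0,-10],0.45],[[0,0,0],[0,0,-20],0.45],[[0,0,0],[0,0,-30],0.45],[[0,0,0],[0,0,-30],0.45],[[0,0,0],[0,0,-30],0.45],[[0,0,0],[0,0,0],0.45]]'

```text
t: 5.52
tcp_pos: [0.4654, 0.2187, 0.1909]
tool_rot: [-0.094, 0.976, 0.019, 0.194]
force: [-0.3, -0.1, -0.2]
finger_gap: 0.548
gripper_force: 0.0
```

```bash
python3 - <<'E'
from h import *
s=sense(); print(s['tcp_pos'].round(4), s['q'].round(3), s['tool_rot'].round(3), s['force'].round(1))
p,d,c=cam('wrist'); cv2.imwrite('pics/w5.png',p[:,:,::-1])
h=cv2.cvtColor(p,cv2.COLOR_RGB2HSV); m=((h[...,0]>5)&(h[...,0]<18)&(h[...,1]>200)&(h[...,2]>120)).astype(np.uint8)
n,l,st,ce=cv2.connectedComponentsWithStats(m)
for i in range(1,n):
    if st[i,4]<80: continue
    v,u=np.where((l==i)&(d>0)); P=np.array([world(c,a,b,d[b,a]) for a,b in zip(u,v)]); k=P[:,2]>.09
    print(ce[i].round(),len(P),P[:,2].min().round(3),P[:,2].max().round(3),P.mean(0).round(4),P[k].mean(0).round(4) if k.any() else '')
E
```

```text
[0.4654 0.2187 0.1909] [ 0.229  0.367  2.03  -0.039  0.352 -1.5  ] [-0.094  0.976  0.019  0.194] [-0.3 -0.1 -0.2]
[268. 193.] 503 0.052 0.1 [0.5117 0.2351 0.0787] [0.512  0.2351 0.0958]
[ 78. 198.] 618 0.052 0.1 [0.5492 0.0706 0.0778] [0.5495 0.0704 0.0951]
[269. 301.] 384 0.051 0.1 [0.6806 0.2722 0.0787] [0.6812 0.2726 0.0961]
[136. 290.] 90 0.052 0.073 [0.7166 0.1055 0.0622]
```

View pics/w5.png

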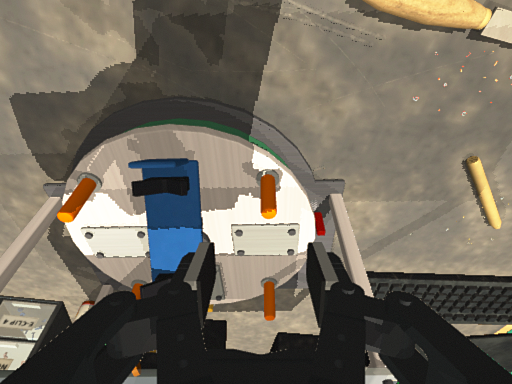

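Now the cradle is at the front, at about (172,205), with pegs at (268,195) and (78,198). The next step is to the torch.

play_rows --rows '[[[0,7,0],[0,0,-15],0.35],[[0,7,0],[0,0,-15],0.35],[[0,7,0],[0,0,-10],0.35],[[0,0,7],[0,0,0],0.35],[[0,0,7],[0,0,0],0.35],[[0,0,7],[0,0,0],0.35],[[0,0,7],[0,0,0],0.35],[[0,0,7],[0,0,0],0.35],[[0,0,7],[0,0,0],0.35],[[0,0,7],[0,0,0],0.35],[[0,0,7],[0,0,0],0.35],[[0,0,7],[0,0,0],0.35]]'

```text
t: 6.57
tcp_pos: [0.4564, 0.2165, 0.2163]
tool_rot: [0.441, 0.897, 0.02, 0.027]
force: [-0.3, -0.3, -0.1]
finger_gap: 0.652
gripper_force: 0.0
```

play_rows --rows '[[[0,0,7],[0,0,0],0.35],[[0,0,7],[0,0,0],0.35],[[0,0,7],[0,0,0],0.35],[[0,0,7],[0,0,0],0.35],[[0,0,7],[0,0,0],0.35],[[0,0,3],[0,0,0],0.35],[[0,0,0],[-35,0,0],0.35],[[0,0,0],[-35,0,0],0.35],[[0,0,0],[-35,0,0],0.35],[[0,0,0],[-35,0,0],0.35],[[0,0,0],[-35,0,0],0.35],[[0,0,0],[-35,0,0],0.35]]'

```text
t: 7.57
tcp_pos: [0.4562, 0.0053, 0.2141]
tool_rot: [0.707, 0.707, 0.029, 0.019]
force: [0.4, -0.7, -0.1]
finger_gap: 0.651
gripper_force: 0.0
```

```bash
python3 - <<'E'
from h import *
s=sense(); print(s['q'].round(3), R.from_quat(s['tool_rot']).as_matrix().round(3)); go([.495,-.34,.2],tool(0,-5))
E
```

```text
[-0.254  0.317  1.915  0.04   0.847 -0.28 ] [[-0.     0.998  0.067]
 [ 1.    -0.     0.014]
 [ 0.014  0.067 -0.998]]
turn [3.9 4.2 0.2] then shift mm [-345.2   38.8  -16.1] now [0.4562 0.0053 0.2141] F [ 0.4 -0.7 -0.1] t 7.57
```

play_rows --rows '[[[3.9,4.2,0],[0,0,0],0.35],[[0,0,0],[-34,4,-2],0.35],[[0,0,0],[-34,4,-2],0.35],[[0,0,0],[-34,4,-2],0.35],[[0,0,0],[-34,4,-2],0.35],[[0,0,0],[-34,4,-2],0.35],[[0,0,0],[-34,4,-2],0.35],[[0,0,0],[-34,4,-2],0.35],[[0,0,0],[-34,4,-2],0.35],[[0,0,0],[-34,4,0],0.35],[[0,0,0],[-34,4,0],0.35],[[0,0,0],[0,0,0],0.35]]'

```text
t: 8.57
tcp_pos: [0.4985, -0.3406, 0.2003]
tool_rot: [0.707, 0.706, 0.03, -0.028]
force: [0.8, -0.7, -0.1]
finger_gap: 0.656
gripper_force: 0.0
```

```bash
python3 - <<'E'
from h import *
go([.495,-.34,.2],tool(0,-5))
p,d,c=cam('wrist'); cv2.imwrite('pics/w6.png',p[:,:,::-1]); print(c)
E
```

```text
turn [ 0.2  0.3 -0.1] then shift mm [ 0.5 -3.5  0.3] now [ 0.4985 -0.3406  0.2003] F [ 0.8 -0.7 -0.1] t 8.57
{'vfov': 64.31699418322702, 'cx': 260.515274711753, 'cy': 196.45847476337497, 'xyz': array([ 0.49928597, -0.27254554,  0.34036843]), 'attitude': array([ 0.99351589, -0.00134453,  0.00166472,  0.1136732 ])}
```

View pics/w6.png

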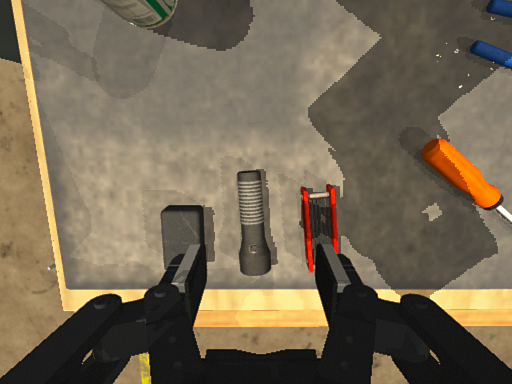

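The torch lies from its tail at (250,171) to its head at (256,273). The sanding block's right edge is at (204,235) and the hex set's left edge at (303,230).

```bash
python3 - <<'E'
from h import *
c=get_calibration('wrist')
for n,u,v,z in [('tail',250,172,.024),('head',256,262,.034),('headend',256,273,.018),('sandR',204,235,.03),('hexL',303,230,.026)]: print(n,ray(c,u,v,z).round(4))
z=np.load('pics/wrist.npz');d=z['d']
P=np.array([world(c,u,v,d[v,u]) for v in range(168,280) for u in range(225,282) if d[v,u]>0]); P=P[P[:,2]>.008]
print(P.min(0),P.max(0))
for y in np.arange(-.445,-.32,.012):
    k=P[abs(P[:,1]-y)<.006]; print(y.round(3),len(k),k[:,0].min().round(4) if len(k) else'',k[:,0].max().round(4) if len(k) else'',k[:,2].max().round(4) if len(k) else'')
E
```

```text
tail [ 0.4881 -0.3152  0.024 ]
head [ 0.4941 -0.4118  0.034 ]
headend [ 0.4938 -0.4329  0.018 ]
sandR [ 0.4383 -0.3823  0.03  ]
hexL [ 0.5451 -0.3783  0.026 ]
[ 0.47356906 -0.42891595  0.00804532] [ 0.50976731 -0.3147816   0.03623455]
-0.445 0   
-0.433 14 0.4771 0.5017 0.034
-0.421 315 0.4747 0.5097 0.0362
-0.409 356 0.4746 0.5098 0.0358
-0.397 308 0.4758 0.5075 0.0331
-0.385 245 0.4771 0.5029 0.0297
-0.373 248 0.4761 0.5018 0.0289
-0.361 252 0.4764 0.5018 0.0293
-0.349 259 0.4754 0.5007 0.0286
-0.337 266 0.4745 0.5007 0.0285
-0.325 279 0.4736 0.4996 0.0284
```

```bash
python3 - <<'E'
from h import *
Rt=tool(3,-14.5); t=np.array([.4895,-.372,.013]); go(t-Rt.apply([0,0,.09]),Rt)
E
```

```text
turn [ 0.6  9.6 -3. ] then shift mm [-80.5 -10.1  82.5] now [ 0.4977 -0.3368  0.2002] F [-0.9  0.4 -0.6] t 8.62
```

play_rows --rows '[[[0.3,4.8,-1.5],[0,0,0],0.35],[[0.3,4.8,-1.5],[0,0,0],0.35],[[0,0,0],[-27,-3.3,27],0.35],[[0,0,0],[-27,-3.3,27],0.35],[[0,0,0],[-26,-3.3,27],0.35],[[0,0,0],[0,0,0],0.35],[[0,0,0],[0,0,0],0.35]]'

```text
t: 9.2
tcp_pos: [0.4896, -0.3887, 0.1005]
tool_rot: [0.682, 0.72, 0.088, -0.096]
force: [0.5, 0.9, 1.5]
finger_gap: 0.651
gripper_force: 0.0
```

```bash
python3 - <<'E'
from h import *
Rt=tool(3,-14.5); t=np.array([.4895,-.372,.013]); go(t,Rt)
E
```

```text
turn [-0.3 -0.4  0.1] then shift mm [-5.7  0.7 88.9] now [ 0.4896 -0.3887  0.1005] F [0.5 0.9 1.5] t 9.2
```

play_rows --rows '[[[0,0,0],[-5,0,24],0.35],[[0,0,0],[0,0,24],0.35],[[0,0,0],[0,0,20],0.35],[[0,0,0],[0,0,14],0.35],[[0,0,0],[0,0,4],0.35],[[0,0,0],[0,0,0],0.35],[[0,0,0],[0,0,0],0.35]]'

```text
t: 9.78
tcp_pos: [0.4914, -0.3742, 0.0211]
tool_rot: [0.681, 0.721, 0.086, -0.09]
force: [-0.4, 0.0, -0.5]
finger_gap: 0.653
gripper_force: 0.0
```

```bash
python3 - <<'E'
from h import *
Rt=tool(3,-14.5); t=np.array([.4895,-.372,.013]); go(t,Rt)
E
```

```text
turn [0.  0.1 0.3] then shift mm [ 0.2 -1.8  8.4] now [ 0.4914 -0.3742  0.0211] F [-0.4  0.  -0.5] t 9.78
```

play_rows --rows '[[[0,0,0],[0,-2,7],0.35],[[0,0,0],[0,0,0],0.35],[[0,0,0],[0,0,0],1.0],[[0,0,0],[0,0,0],1.0],[[0,0,0],[0,0,0],1.0],[[0,0,0],[0,0,0],1.0],[[0,0,0],[0,0,0],1.0],[[0,0,0],[0,0,0],1.0]]' --grip_force 60

```text
t: 10.45
tcp_pos: [0.4886, -0.373, 0.0131]
tool_rot: [0.681, 0.721, 0.086, -0.091]
force: [-0.2, -0.7, 6.1]
finger_gap: 0.338
gripper_force: 59.3
```

play_rows --rows '[[[0,0,0],[0,0,0],1.0],[[0,0,0],[0,0,0],1.0],[[0,0,0],[0,0,-10],1.0],[[0,0,0],[0,0,-30],1.0],[[0,0,0],[0,0,-30],1.0],[[0,0,0],[0,0,-30],1.0],[[0,0,0],[0,0,-30],1.0],[[0,0,0],[0,0,-30],1.0],[[0,0,0],[0,0,-30],1.0],[[0,0,0],[0,0,-30],1.0],[[0,0,0],[0,0,0],1.0]]'

```text
t: 11.37
tcp_pos: [0.4934, -0.4317, 0.2318]
tool_rot: [0.682, 0.721, 0.085, -0.085]
force: [1.6, -1.4, -0.2]
finger_gap: 0.338
gripper_force: 59.6
```

```bash
python3 - <<'E'
from h import *
s=sense(); print(s['q'].round(3)); go([.47,-.3,.26],tool(103,13))
p,d,c=cam('wrist'); cv2.imwrite('pics/w7.png',p[:,:,::-1]); print({k:c[k] for k in('xyz','attitude')})
E
```

```text
[-0.949  0.654  1.229  0.135  1.461 -1.033]
turn [   1.   -19.3 -100.5] then shift mm [-13.  133.6 -25.9] now [ 0.4934 -0.4317  0.2318] F [ 1.6 -1.4 -0.2] t 11.37
{'xyz': array([ 0.49114763, -0.38697119,  0.38074681]), 'attitude': array([0.999038  , 0.02727159, 0.00414563, 0.03409028])}
```

View pics/w7.png

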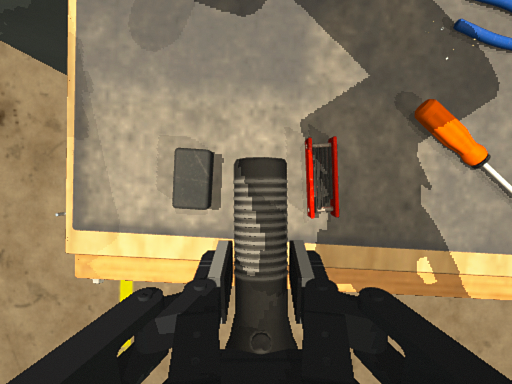

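The torch is held, with its tail at (260,160). The hex set and the sanding block have not been moved.

```bash
python3 - <<'E'
from h import *
s=sense(); R0=R.from_quat(s['tool_rot']); go([.44,.06,.29],R0)
c=get_calibration('wrist'); d=np.load('pics/wrist.npz')['d']
P=np.array([world(c,u,v,d[v,u]) for v in range(150,345) for u in range(230,292) if 0<d[v,u]<.3])
T=R0.inv().apply(P-s['tcp_pos'])*1e3
T=T[(abs(T[:,1])<20)]
for x in range(-40,75,8):
    k=T[abs(T[:,0]-x)<4]
    if len(k)>5: print(x,len(k),'y',k[:,1].min().round(1),k[:,1].max().round(1),'top z',np.percentile(k[:,2],3).round(1))
print('tail x',np.percentile(T[:,0],99.5))
E
```

```text
turn [0. 0. 0.] then shift mm [492.2 -24.9  60.2] now [ 0.4924 -0.4299  0.2287] F [ 1.1 -0.1 -2.3] t 11.42
-32 79 y -13.9 16.3 top z -20.8
-24 1055 y -13.4 15.8 top z -25.0
-16 1015 y -11.1 14.1 top z -21.7
-8 1016 y -13.5 15.9 top z -18.7
0 1063 y -13.5 15.8 top z -16.4
8 1080 y -14.1 16.5 top z -14.0
16 975 y -13.9 16.0 top z -11.6
24 974 y -11.7 14.0 top z -9.3
32 978 y -12.1 14.1 top z -6.8
40 980 y -12.2 14.0 top z -4.3
48 976 y -11.5 13.5 top z -2.1
56 205 y -9.8 11.3 top z 0.3
tail x 53.407906367950666
```

play_rows --rows '[[[0,0,0],[10,0,-30],1],[[0,0,0],[35,-2,6],1],[[0,0,0],[35,-2,6],1],[[0,0,0],[35,-2,7],1],[[0,0,0],[35,-2,7],1],[[0,0,0],[35,-2,7],1],[[0,0,0],[35,-2,7],1],[[0,0,0],[35,-2,7],1],[[0,0,0],[35,-2,7],1],[[0,0,0],[35,-2,7],1],[[0,0,0],[35,-2,7],1],[[0,0,0],[35,-2,7],1]]'

```text
t: 12.42
tcp_pos: [0.4451, -0.0331, 0.279]
tool_rot: [0.682, 0.721, 0.086, -0.094]
force: [1.6, 0.4, -1.9]
finger_gap: 0.337
gripper_force: 59.8
```

play_rows --rows '[[[0,0,0],[35,-2,7],1],[[0,0,0],[35,-2,7],1],[[0,0,0],[25,-2,7],1],[[0,0,-7],[0,0,0],1],[[0,0,-7],[0,0,0],1],[[0,0,-7],[0,0,0],1],[[0,0,-7],[0,0,0],1],[[0,0,-7],[0,0,0],1],[[0,0,-7],[0,0,0],1],[[0,0,-7],[0,0,0],1],[[0,0,-7],[0,0,0],1],[[0,0,0],[0,0,0],1]]'

```text
t: 13.42
tcp_pos: [0.4341, 0.0616, 0.2824]
tool_rot: [0.262, 0.957, 0.119, -0.043]
force: [0.3, 0.1, -3.6]
finger_gap: 0.337
gripper_force: 59.8
```

```bash
python3 - <<'E'
from h import *
print(sense()['q'].round(2)); go([.44,.06,.29],tool(102.5,14))
E
```

```text
[-0.28  0.23  1.83  0.26  1.18 -1.43]
turn [  9.2 -16.7 -44.5] then shift mm [-7.1 -2.9 -6. ] now [0.4341 0.0616 0.2824] F [ 0.3  0.1 -3.6] t 13.42
```

play_rows --rows '[[[1.3,-2.4,-6.35],[0,0,0],1],[[1.3,-2.4,-6.35],[0,0,0],1],[[1.3,-2.4,-6.35],[0,0,0],1],[[1.3,-2.4,-6.35],[0,0,0],1],[[1.3,-2.4,-6.35],[0,0,0],1],[[1.3,-2.4,-6.35],[0,0,0],1],[[1.3,-2.4,-6.35],[0,0,0],1],[[0,0,0],[0,0,0],1]]'

```text
t: 14.08
tcp_pos: [0.4321, 0.0623, 0.2821]
tool_rot: [-0.106, 0.987, 0.014, 0.121]
force: [-1.2, -0.6, -1.9]
finger_gap: 0.343
gripper_force: 59.8
```

```bash
python3 - <<'E'
from h import *
Rt=tool(102.6,14); seat=bw(-80,0,122,C=np.array([.616,.168]),yaw=np.radians(12.6)); n=np.array([-.5*.976,-.5*.218,.866])
off=Rt.apply([-.002,0,-.0015]); print(sense()['q'].round(2),seat)
go(seat-off+n*.11,Rt)
p,d,c=cam('wrist'); cv2.imwrite('pics/w8.png',p[:,:,::-1])
E
```

```text
[-0.18  0.12  1.98  0.13  0.82 -2.04] [0.53792666 0.15054854 0.122     ]
turn [ 0.   0.  -0.3] then shift mm [-47.9  63.   80.8] now [0.4321 0.0623 0.2821] F [-1.2 -0.6 -1.9] t 14.08
```

View pics/w8.png

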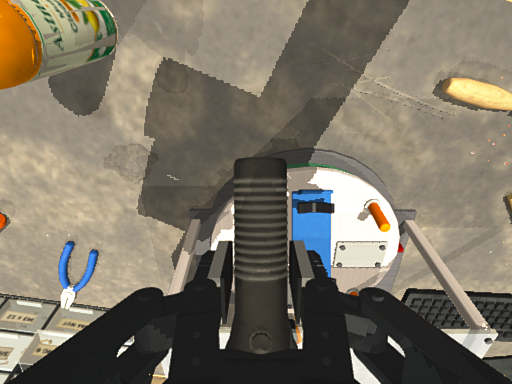

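The blue cradle plate shows at x 293–332, y 190–275, right of the held torch. I'll fit its centre line and plane from depth.

```bash
cat >> h.py <<'E'
def blue():
    p,d,c=cam('wrist'); h=cv2.cvtColor(p,cv2.COLOR_RGB2HSV)
    m=((h[...,0]>95)&(h[...,0]<125)&(h[...,1]>150)&(h[...,2]>60)&(d>0)); v,u=np.where(m)
    P=np.array([world(c,a,b,d[b,a]) for a,b in zip(u,v)])
    B=np.c_[(P[:,:2]-[.616,.168])@np.array([[np.cos(y:=np.radians(12.6)),-np.sin(y)],[np.sin(y),np.cos(y)]]),P[:,2]]*1e3
    B=B[(abs(B[:,1])<60)&(B[:,0]>-160)&(B[:,0]<20)&(B[:,2]>50)]
    for x in range(-150,10,10):
        k=B[abs(B[:,0]-x)<5]
        if len(k)>5: print(x,len(k),'y',np.percentile(k[:,1],[2,98]).round(1),'mid',np.percentile(k[:,1],[2,98]).mean().round(1),'z',np.percentile(k[:,2],[10,50,90]).round(1))
E
python3 -c "
from h import *
blue()"
```

```text
-130 116 y [-14.9  17.2] mid 1.1 z [96.5 97.6 98.7]
-110 142 y [-21.8  23.9] mid 1.0 z [62.9 64.2 65.8]
-100 212 y [-22.   24.6] mid 1.3 z [65.  67.  69.3]
-90 140 y [-22.1  23.3] mid 0.6 z [72.9 75.5 77.1]
-80 346 y [-22.1  24.5] mid 1.2 z [77.3 79.8 82.2]
-70 345 y [-22.1  24.4] mid 1.1 z [83.  85.5 88.1]
-60 317 y [-21.8  24.5] mid 1.3 z [88.8 91.1 93.6]
-50 221 y [-7.1 24.6] mid 8.7 z [94.4 96.8 99.1]
-40 114 y [ 7.  24.7] mid 15.8 z [ 99.6 102.4 105.6]
-30 75 y [15.4 25.9] mid 20.7 z [106.6 108.7 111.3]
-20 36 y [19.5 26.1] mid 22.8 z [111.7 113.1 115.5]
```

```bash
python3 - <<'E'
from h import *
Rt=tool(102.6,14); y=np.radians(12.6); bx=np.array([np.cos(y),np.sin(y),0]); n=-.5*bx+[0,0,.866]; up=.866*bx+[0,0,.5]
C2=np.array([.616,.168]); seat=bw(-80,0,121,C=C2,yaw=y); off=Rt.apply([-.003,0,-.0012])
go(seat-off+up*.006+n*.07,Rt); print('n',Rt.inv().apply(n).round(3),'up',Rt.inv().apply(up).round(3))
E
```

```text
turn [-0.   0.1 -0.6] then shift mm [-60.9  64.3 118.7] now [0.4346 0.0615 0.2832] F [ 1.  -0.1 -1.8] t 14.18
n [ 0.276 -0.    -0.961] up [-0.961  0.    -0.276]
```

play_rows --rows '[[[0,0,0],[0,22,0],1],[[0,0,0],[0,22,0],1],[[0,0,0],[-15,20,15],1],[[0,0,0],[-15,0,26],1],[[0,0,0],[-15,0,26],1],[[0,0,0],[-15,0,26],1],[[0,0,0],[0,0,24],1],[[0,0,0],[0,0,0],1],[[0,0,0],[0,0,0],1]]'

```text
t: 14.93
tcp_pos: [0.5066, 0.1419, 0.1836]
tool_rot: [-0.105, 0.987, 0.013, 0.121]
force: [0.2, -0.3, -1.5]
finger_gap: 0.34
gripper_force: 60.0
```

```bash
cat > pl.py <<'E'
from h import *
Rt=tool(102.6,14); y=np.radians(12.6); bx=np.array([np.cos(y),np.sin(y),0]); n=-.5*bx+[0,0,.866]; up=.866*bx+[0,0,.5]; by=np.array([-bx[1],bx[0],0])
seat=bw(-80,0,121,C=np.array([.616,.168]),yaw=y); s=sense(); R0=R.from_quat(s['tool_rot'])
e=s['tcp_pos']+R0.apply([-.003,0,-.0012])-seat
print('mid rel seat mm: up',(e@up*1e3).round(1),'side',(e@by*1e3).round(1),'normal',(e@n*1e3).round(1),'F up/side/n',(s['force']@np.c_[up,by,n]).round(1),'q5',s['q'][4].round(2))
go(s['tcp_pos'],Rt)
E
python3 -c "
from pl import *
blue()"
```

```text
mid rel seat mm: up 6.4 side -1.6 normal 70.8 F up/side/n [-0.6 -0.3 -1.3] q5 0.58
turn [-0.1  0.  -0.5] then shift mm [0. 0. 0.] now [0.5066 0.1419 0.1836] F [ 0.2 -0.3 -1.5] t 14.93
-130 303 y [-14.1  18.2] mid 2.1 z [96.4 97.7 98.7]
-110 53 y [20.8 25.8] mid 23.3 z [61.7 63.3 65.3]
-100 45 y [12.1 25.8] mid 19.0 z [ 65.2  66.8 190.8]
-90 36 y [21.4 25.8] mid 23.6 z [74.3 75.5 76.8]
-80 74 y [21.4 25.7] mid 23.5 z [77.6 79.6 82.2]
-70 74 y [21.3 25.7] mid 23.5 z [82.8 85.6 87.5]
-60 73 y [21.3 25.5] mid 23.4 z [89.1 91.2 93.4]
-50 29 y [21.2 25.5] mid 23.3 z [94.  95.6 98.5]
-40 15 y [21.2 22.1] mid 21.6 z [100.2 102.8 104.4]
-30 13 y [20.3 21.9] mid 21.1 z [108.  110.3 127.3]
-20 26 y [21.  23.5] mid 22.3 z [111.4 114.4 116.2]
```

play_rows --rows '[[[0,0,0],[-4,2.5,14],1],[[0,0,0],[-5,0,17],1],[[0,0,0],[-3.5,0,12],1],[[0,0,0],[-2,0,7],1],[[0,0,0],[-1.4,0,5],1],[[0,0,0],[0,0,0],1],[[0,0,0],[0,0,0],1]]'

```text
t: 15.57
tcp_pos: [0.5351, 0.1506, 0.1368]
tool_rot: [-0.106, 0.987, 0.013, 0.124]
force: [-0.2, 0.5, -2.0]
finger_gap: 0.339
gripper_force: 60.0
```

```bash
python3 pl.py
```

```text
mid rel seat mm: up 8.7 side 0.7 normal 15.4 F up/side/n [-1.1  0.5 -1.7] q5 0.49
turn [-0.1  0.3 -0.3] then shift mm [0. 0. 0.] now [0.5351 0.1506 0.1368] F [-0.2  0.5 -2. ] t 15.57
```

play_rows --rows '[[[0,0,0],[-1,0,4],1],[[0,0,0],[-1,0,4],1],[[0,0,0],[-0.8,0,3],1],[[0,0,0],[0,0,0],1],[[0,0,0],[0,0,0],1]]'

```text
t: 15.98
tcp_pos: [0.5404, 0.1518, 0.1259]
tool_rot: [-0.106, 0.987, 0.013, 0.124]
force: [-0.3, -0.1, -1.5]
finger_gap: 0.343
gripper_force: 60.0
```

```bash
python3 pl.py
```

```text
mid rel seat mm: up 8.0 side 0.7 normal 3.3 F up/side/n [-1.   0.  -1.2] q5 0.47
turn [-0.1  0.3 -0.3] then shift mm [0. 0. 0.] now [0.5404 0.1518 0.1259] F [-0.3 -0.1 -1.5] t 15.98
```

play_rows --rows '[[[0,0,0],[-0.5,0,1.8],1],[[0,0,0],[-0.5,0,1.8],1],[[0,0,0],[0,0,0],1],[[0,0,0],[0,0,0],1]]'

```text
t: 16.32
tcp_pos: [0.5423, 0.1522, 0.1228]
tool_rot: [-0.106, 0.987, 0.013, 0.124]
force: [-0.1, -0.2, -1.0]
finger_gap: 0.338
gripper_force: 60.0
```

```bash
python3 pl.py
```

```text
mid rel seat mm: up 8.1 side 0.7 normal -0.4 F up/side/n [-0.6 -0.1 -0.8] q5 0.47
turn [-0.1  0.3 -0.3] then shift mm [0. 0. 0.] now [0.5423 0.1522 0.1228] F [-0.1 -0.2 -1. ] t 16.32
```

play_rows --rows '[[[0,0,0],[-0.4,0,1.2],1],[[0,0,0],[-0.4,0,1.2],1],[[0,0,0],[0,0,0],1],[[0,0,0],[0,0,0],1]]'

```text
t: 16.65
tcp_pos: [0.5435, 0.1526, 0.1208]
tool_rot: [-0.106, 0.987, 0.013, 0.124]
force: [-0.8, -0.3, 0.0]
finger_gap: 0.338
gripper_force: 60.1
```

```bash
python3 pl.py; python3 - <<'E'
from h import *
p,d,c=cam('wrist'); q,_,_=cam('scene'); cv2.imwrite('pics/m9.png',np.hstack([cv2.resize(p,(400,300)),cv2.resize(q[100:220,150:310],(400,300),interpolation=2)])[:,:,::-1])
E
```

```text
mid rel seat mm: up 8.1 side 0.8 normal -2.8 F up/side/n [-0.7 -0.1  0.5] q5 0.46
turn [-0.1  0.3 -0.3] then shift mm [0. 0. 0.] now [0.5435 0.1526 0.1208] F [-0.8 -0.3  0. ] t 16.65
```

View pics/m9.png

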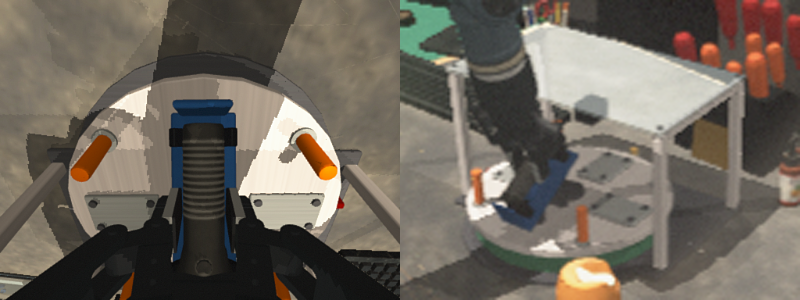

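The left half shows the torch in the saddles, with its tail (200,125) about 8–10 mm short of the stop (200,110). I'll slide it down the slope.

play_rows --rows '[[[0,0,0],[2,0,0.6],1],[[0,0,0],[2,0,0.6],1],[[0,0,0],[2,0,0.6],1],[[0,0,0],[0,0,0],1],[[0,0,0],[0,0,0],1]]'

```text
t: 17.17
tcp_pos: [0.5399, 0.1514, 0.1186]
tool_rot: [-0.106, 0.986, 0.013, 0.126]
force: [1.2, -0.5, 4.6]
finger_gap: 0.339
gripper_force: 60.5
```

```bash
python3 pl.py
```

```text
mid rel seat mm: up 3.8 side 0.4 normal -2.8 F up/side/n [ 3.2 -0.7  3.4] q5 0.44
turn [-0.2  0.5 -0.3] then shift mm [0. 0. 0.] now [0.5399 0.1514 0.1186] F [ 1.2 -0.5  4.6] t 17.17
```

play_rows --rows '[[[0,0,0],[1.5,0,0.4],1],[[0,0,0],[1.5,0,0.4],1],[[0,0,0],[0,0,0],1],[[0,0,0],[0,0,0],1]]'

```text
t: 17.5
tcp_pos: [0.5378, 0.1509, 0.1174]
tool_rot: [-0.106, 0.986, 0.013, 0.127]
force: [0.8, 0.6, 7.0]
finger_gap: 0.342
gripper_force: 60.6
```

```bash
python3 pl.py
```

```text
mid rel seat mm: up 1.3 side 0.4 normal -2.7 F up/side/n [4.3 0.4 5.6] q5 0.44
turn [-0.2  0.6 -0.3] then shift mm [0. 0. 0.] now [0.5378 0.1509 0.1174] F [0.8 0.6 7. ] t 17.5
```

play_rows --rows '[[[0,0,0],[1.5,0,0.2],1],[[0,0,0],[1.5,0,0.2],1],[[0,0,0],[0,0,0],1],[[0,0,0],[0,0,0],1]]'

```text
t: 17.83
tcp_pos: [0.5355, 0.1503, 0.1163]
tool_rot: [-0.106, 0.986, 0.013, 0.127]
force: [2.6, 1.2, 5.7]
finger_gap: 0.34
gripper_force: 60.4
```

```bash
python3 pl.py
```

```text
mid rel seat mm: up -1.2 side 0.2 normal -2.5 F up/side/n [5.3 0.6 3.5] q5 0.43
turn [-0.2  0.7 -0.3] then shift mm [0. 0. 0.] now [0.5355 0.1503 0.1163] F [2.6 1.2 5.7] t 17.83
```

play_rows --rows '[[[0,0,0],[1.5,0,0.4],1],[[0,0,0],[1.5,0,0.4],1],[[0,0,0],[0,0,0],1],[[0,0,0],[0,0,0],1]]'

```text
t: 18.17
tcp_pos: [0.5356, 0.15, 0.1162]
tool_rot: [-0.106, 0.986, 0.013, 0.13]
force: [4.9, 3.0, 8.9]
finger_gap: 0.338
gripper_force: 60.6
```

```bash
python3 pl.py; python3 - <<'E'
from h import *
s=sense();p,d,c=cam('wrist')
# torch tail edge and stop plate along cradle centre line, from depth
y=np.radians(12.6); bx=np.array([np.cos(y),np.sin(y)])
v,u=np.where((d>0)); P=np.array([world(c,a,b,d[b,a]) for a,b in zip(u,v)])
q=P[:,:2]-[.616,.168]; X=q@bx*1e3; Y=q@[-bx[1],bx[0]]*1e3; Z=P[:,2]*1e3
k=(abs(Y-1)<6)&(X>-150)&(X<-85)&(Z>52)
for x in range(-146,-86,3):
    m=k&(abs(X-x)<1.5)
    if m.sum()>2: print(x,m.sum(),Z[m].min().round(),Z[m].max().round(1),p[v[m],u[m]].mean(0).round())
E
```

```text
mid rel seat mm: up -1.3 side -0.1 normal -2.6 F up/side/n [9.2 1.9 5. ] q5 0.42
turn [-0.2  1.  -0.3] then shift mm [0. 0. 0.] now [0.5356 0.15   0.1162] F [4.9 3.  8.9] t 18.17
-134 153 95.0 102.5 [24. 47. 73.]
-131 322 96.0 105.9 [34. 40. 44.]
-128 212 101.0 107.6 [42. 39. 33.]
-125 219 105.0 109.4 [54. 50. 43.]
-122 211 106.0 111.7 [56. 52. 45.]
-119 214 108.0 113.6 [58. 54. 46.]
-116 189 109.0 114.7 [58. 55. 47.]
-113 369 111.0 187.7 [43. 41. 36.]
-110 1258 113.0 187.0 [27. 26. 24.]
-107 441 115.0 180.7 [38. 36. 32.]
-104 207 117.0 122.2 [56. 52. 44.]
-101 206 119.0 123.4 [55. 52. 44.]
-98 182 120.0 125.7 [54. 50. 43.]
-95 205 122.0 127.2 [57. 53. 45.]
-92 193 123.0 128.8 [60. 56. 48.]
-89 200 125.0 130.9 [66. 62. 52.]
```

The torch stopped moving while the up-slope force rose to 9 N, so its tail is at the stop. I'll release and back out.

play_rows --rows '[[[0,0,0],[-1.5,0,-0.4],1],[[0,0,0],[0,0,0],0.5],[[0,0,0],[0,0,0],0.35],[[0,0,0],[0,0,0],0.35],[[0,0,0],[0,0,0],0.35],[[0,0,0],[0,0,-10],0.35],[[0,0,0],[0,0,-20],0.35],[[0,0,0],[0,0,-30],0.35],[[0,0,0],[0,0,-30],0.4],[[0,0,0],[0,0,-30],0.45],[[0,0,0],[0,0,0],0.45]]'

```text
t: 19.13
tcp_pos: [0.5039, 0.1438, 0.2359]
tool_rot: [-0.106, 0.986, 0.013, 0.128]
force: [1.1, -0.2, 0.1]
finger_gap: 0.55
gripper_force: 0.0
```

```bash
python3 - <<'E'
from h import *
p,d,c=cam('wrist'); cv2.imwrite('pics/w10.png',p[:,:,::-1])
y=np.radians(12.6); Rt=tool(102.6,14); t=bw(-86,-86,66,C=np.array([.616,.169]),yaw=y); print(sense()['q'].round(2),t)
go(t-Rt.apply([0,0,.1]),Rt)
E
```

```text
[ 0.04  0.32  1.87  0.07  0.7  -1.79] [0.55083148 0.06631084 0.066     ]
turn [-0.2  0.7 -0.3] then shift mm [ 12.1 -85.9  70. ] now [0.5035 0.1437 0.2339] F [-0.2  0.5 -0.2] t 19.18
```

View pics/w10.png

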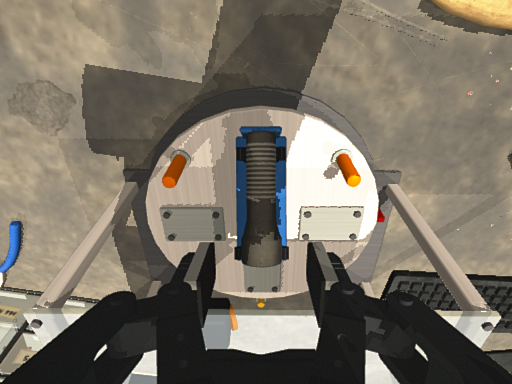

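The torch is seated: tail against the stop at (262,132), head at (262,262), and the cradle is at the front. Next I'll cage the right-hand peg, peg3, at (175,168).

play_rows --rows '[[[0,0,0],[4,-29,0],0.45],[[0,0,0],[4,-29,0],0.45],[[0,0,0],[4,-28,0],0.45],[[0,0,0],[0,0,35],0.45],[[0,0,0],[0,0,35],0.45],[[0,0,0],[0,0,0],0.45],[[0,0,0],[0,0,0],0.45]]'

```text
t: 19.77
tcp_pos: [0.5244, 0.061, 0.157]
tool_rot: [-0.106, 0.987, 0.014, 0.12]
force: [-0.0, 0.0, 0.6]
finger_gap: 0.549
gripper_force: 0.0
```

```bash
python3 - <<'E'
from h import *
y=np.radians(12.6); C2=np.array([.616,.169]); t=bw(-86,-86,66,C=C2,yaw=y); s=sense(); R0=R.from_quat(s['tool_rot'])
go(t,R0); prev=t
for ph in [-37.5,-30,-22.5,-15,-7.5,0,7.5,15,22.5,30,37.5,45]:
    a=np.radians(ph); off=18 if ph<8 else 18-18*(ph-7.5)/37.5
    t=bw(-122*np.cos(a),122*np.sin(a)+off,66,C=C2,yaw=y); print(ph,(R0.inv().apply(t-prev)*1e3).round(1)); prev=t
E
```

```text
turn [0. 0. 0.] then shift mm [-4.4 -0.6 94.8] now [0.5244 0.061  0.157 ] F [-0.   0.   0.6] t 19.77
-37.5 [10.7 29.7 -2.6]
-30 [ 8.7 13.2 -2.1]
-22.5 [ 6.9 14.3 -1.7]
-15 [ 5.1 15.1 -1.2]
-7.5 [ 3.1 15.6 -0.7]
0 [ 1.1 15.9 -0.2]
7.5 [-0.9 15.9  0.3]
15 [-2.9 12.1  0.8]
22.5 [-4.9 11.5  1.2]
30 [-6.8 10.8  1.7]
37.5 [-8.5  9.7  2.1]
45 [-10.2   8.5   2.5]
```

play_rows --rows '[[[0,0,0],[-4,0,15],0.45],[[0,0,0],[0,0,25],0.45],[[0,0,0],[0,0,25],0.45],[[0,0,0],[0,0,20],0.45],[[0,0,0],[0,0,10],0.45],[[0,0,0],[0,0,0],0.45],[[0,0,0],[1,8,0],0.45],[[0,0,0],[1,5,0],0.45],[[0,0,0],[0,0,0],0.45]]'

```text
t: 20.52
tcp_pos: [0.548, 0.0801, 0.0696]
tool_rot: [-0.107, 0.986, 0.013, 0.124]
force: [-0.8, -0.4, 0.2]
finger_gap: 0.55
gripper_force: 0.0
```

play_rows --rows '[[[0,0,0],[4,8,-1],0.45],[[0,0,0],[5,8,-1],0.45],[[0,0,0],[4.5,7,-1],0.45],[[0,0,0],[4,7,-1],0.45],[[0,0,0],[3.5,7,-1],0.45],[[0,0,0],[3.5,7,-1],0.45],[[0,0,0],[2.5,7.5,-0.6],0.45],[[0,0,0],[2.5,7.5,-0.6],0.45],[[0,0,0],[1.5,8,-0.3],0.45],[[0,0,0],[1.5,8,-0.3],0.45],[[0,0,0],[0.5,8,0],0.45],[[0,0,0],[0.5,8,0],0.45]]'

```text
t: 21.52
tcp_pos: [0.4937, 0.1609, 0.0675]
tool_rot: [-0.106, 0.987, 0.013, 0.123]
force: [-0.5, -2.4, 0.1]
finger_gap: 0.55
gripper_force: 0.8
```

```bash
python3 - <<'E'
from h import *
s=sense(); y=np.radians(12.6); q=s['tcp_pos'][:2]-[.616,.169]; b=np.array([np.cos(y),np.sin(y)])
print('base',(q@b*1e3).round(1),(q@[-b[1],b[0]]*1e3).round(1),s['tcp_pos'][2],s['force'].round(1)@np.c_[[*b,0],[-b[1],b[0],0]])
E
```

```text
base -121.1 18.8 0.06754455045907459 [-1.01150216 -2.23312861]
```

play_rows --rows '[[[0,0,0],[-0.5,8,0],0.45],[[0,0,0],[-1,8,0.3],0.45],[[0,0,0],[-2,7.5,0.5],0.45],[[0,0,0],[-2.5,7,0.6],0.45],[[0,0,0],[-3,7,0.8],0.45],[[0,0,0],[-4,7,1],0.45],[[0,0,0],[-4.5,6.5,1],0.45],[[0,0,0],[-5,6,1.2],0.45],[[0,0,0],[-5.5,6,1.4],0.45],[[0,0,0],[-5,5,1.4],0.45],[[0,0,0],[0,0,0],0.45],[[0,0,0],[0,0,0],0.45]]'

```text
t: 22.52
tcp_pos: [0.5144, 0.2345, 0.0675]
tool_rot: [-0.106, 0.986, 0.013, 0.124]
force: [0.3, -0.7, 0.1]
finger_gap: 0.552
gripper_force: 0.0
```

```bash
python3 - <<'E'
from h import *
s=sense(); y=np.radians(12.6); q=s['tcp_pos'][:2]-[.616,.169]; b=np.array([np.cos(y),np.sin(y)])
print('base',(q@b*1e3).round(1),(q@[-b[1],b[0]]*1e3).round(1),s['tcp_pos'][2],s['force'].round(1)@np.c_[[*b,0],[-b[1],b[0],0]])
p,d,c=cam('wrist')
h=cv2.cvtColor(p,cv2.COLOR_RGB2HSV); m=((h[...,0]>5)&(h[...,0]<18)&(h[...,1]>200)&(h[...,2]>120)).astype(np.uint8)
n,l,st,ce=cv2.connectedComponentsWithStats(m)
for i in range(1,n):
    if st[i,4]<80: continue
    v,u=np.where((l==i)&(d>0)); P=np.array([world(c,a,e,d[e,a]) for a,e in zip(u,v)]).mean(0)
    q=P[:2]-[.616,.169]; print(ce[i].round(),st[i,4],(q@b*1e3).round(1),(q@[-b[1],b[0]]*1e3).round(1),P[2].round(3))
E
```

```text
base -84.8 86.1 0.0674883192258514 [ 0.14007476 -0.74858471]
[264. 287.] 2543 -85.3 88.5 0.082
```

play_rows --rows '[[[0,0,0],[0,0,-10],0.45],[[0,0,0],[0,0,-20],0.45],[[0,0,0],[0,0,-30],0.45],[[0,0,0],[0,0,-30],0.45],[[0,0,0],[0,0,-30],0.45],[[0,0,0],[0,0,-30],0.45],[[0,0,0],[25,-20,-20],0.45],[[0,0,0],[25,-20,-20],0.45],[[0,0,0],[0,0,0],0.45],[[0,0,0],[0,0,0],0.45],[[0,0,0],[0,0,0],0.45],[[0,0,0],[0,0,0],0.45]]'

```text
t: 23.57
tcp_pos: [0.4303, 0.175, 0.2394]
tool_rot: [-0.106, 0.986, 0.013, 0.124]
force: [0.0, -0.5, 0.5]
finger_gap: 0.549
gripper_force: 0.0
```

```bash
python3 - <<'E'
from h import *
p,d,c=cam('wrist'); q,_,_=cam('top'); cv2.imwrite('pics/m11.png',np.hstack([cv2.resize(p,(400,300)),cv2.resize(q[90:240,60:260],(400,300))])[:,:,::-1])
h=cv2.cvtColor(p,cv2.COLOR_RGB2HSV); m=((h[...,0]>5)&(h[...,0]<18)&(h[...,1]>200)&(h[...,2]>120)).astype(np.uint8)
y=np.radians(12.6); b=np.array([np.cos(y),np.sin(y)])
n,l,st,ce=cv2.connectedComponentsWithStats(m)
for i in range(1,n):
    if st[i,4]<80: continue
    v,u=np.where((l==i)&(d>0)); P=np.array([world(c,a,e,d[e,a]) for a,e in zip(u,v)]).mean(0)
    q=P[:2]-[.616,.169]; print(ce[i].round(),st[i,4],(q@b*1e3).round(1),(q@[-b[1],b[0]]*1e3).round(1),P[2].round(3))
E
```

```text
[143. 222.] 402 -87.8 -81.5 0.081
[298. 220.] 265 -86.3 87.5 0.078
[290. 330.] 133 87.8 85.3 0.094
```

View pics/m11.png

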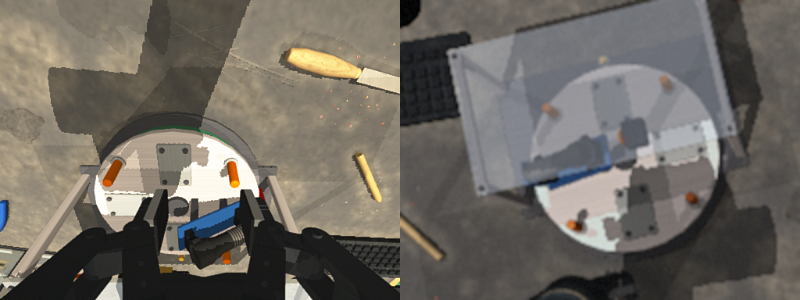

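The cradle now points left at the test station, at about (580,170) in the right half, and the torch lies over it. I'll check the seating with depth, using the saddles as reference.

```bash
python3 - <<'E'
from h import *
for cn in ['wrist','scene']:
    p,d,c=cam(cn); v,u=np.where(d>0); P=np.array([world(c,a,e,d[e,a]) for a,e in zip(u,v)])
    y=np.radians(12.6); b=np.array([np.cos(y),np.sin(y)]); q=P[:,:2]-[.616,.169]; X=q@b*1e3; Y=q@[-b[1],b[0]]*1e3; Z=P[:,2]*1e3
    dark=p[v,u].max(1)<90
    print(cn)
    for yy in range(25,145,10):
        k=(abs(Y-yy)<5)&(abs(X)<45)&(Z>60)&(Z<172)&dark
        e=122-(yy-80)*.577
        k&=(Z>e-6)
        if k.sum()>5: print(yy,k.sum(),'x',np.percentile(X[k],[2,98]).round(1),'zmax',np.percentile(Z[k],98).round(1),'axis exp',round(e,1))
E
```

```text
wrist
35 203 x [-18.4  24.3] zmax 156.6 axis exp 148.0
45 317 x [-13.9  14. ] zmax 163.2 axis exp 142.2
55 326 x [-12.8   9.2] zmax 159.4 axis exp 136.4
65 254 x [-9.2  8.4] zmax 153.2 axis exp 130.7
75 216 x [-7.7  8. ] zmax 142.7 axis exp 124.9
85 175 x [-7.6 10. ] zmax 135.9 axis exp 119.1
95 122 x [-7.4  9.8] zmax 130.7 axis exp 113.3
105 55 x [-7.  10.8] zmax 125.2 axis exp 107.6
scene
35 45 x [-19.8  22.5] zmax 161.9 axis exp 148.0
45 30 x [-14.6  14. ] zmax 165.4 axis exp 142.2
55 13 x [-12.7  -0.7] zmax 158.7 axis exp 136.4
65 12 x [-9.5 -5. ] zmax 148.2 axis exp 130.7
75 13 x [-9.3  0.7] zmax 141.5 axis exp 124.9
85 11 x [-8.4  2.3] zmax 135.9 axis exp 119.1
95 7 x [-8.4  3.7] zmax 130.5 axis exp 113.3
105 7 x [-12.2  -5.4] zmax 111.8 axis exp 107.6
115 7 x [-17.1  -5.5] zmax 107.7 axis exp 101.8
```

```bash
python3 -c "
from station import *
print(sign_off())"
```

```text
the job is handed in; nothing more can be done
None
```

I turned the table one notch, laid the torch in the blue cradle with its tail at the stop and let go, then turned it one more notch so the torch sits at the test station. The last depth check showed it seated and the table in its detent, the other objects were not disturbed, and the job is handed in at about 24 s.

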